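Slide the tall core crate home into the scanning bay and start the scan

ROBOT

A 6-joint arm with a two-finger parallel gripper is mounted at the origin on the work surface. World frame = base frame: x ahead of the robot, y to its left, z up, the work surface at z = 0. Lengths are in m, angles in degrees, forces in N, time in s.
With the tool pointing down it reaches from about 0.375 to 0.9 m from the base axis. Payload 3.1 kg.
Tool frame: the origin (TCP) lies on the centre line of the jaws, within the pads' length; the fingertips stand 11 mm ahead of it and the grasp point (between the pads) lies 8 mm behind it; z points along the fingers, y is the line along which they close (so a half turn about z gives the same grasp; the last joint's range is limited). The gripper opens to 87 mm and grips with 3 to 60 N. Pads are 19 mm wide; open, the fingers measure 117 mm over their backs; the gripper's body (75 mm by 190 mm) begins 51 mm behind the grasp point.
Start: joints at [-77.378, 30.224, 82.088, -0, 67.689, -10.227], TCP at [0.243, -0.576, 0.234] pointing down, gripper open.
Joint ranges: [-176.69, 176.69], [-43.24, 126.21], [12.49, 139.97], [-82, 262], [0, 151.66], [-163.58, 163.58]. Speed limits (degrees/s): [159.86, 159.86, 180, 180, 180, 180].

INTERFACE

Orientations are given as a 3x3 rotation matrix whose columns are the frame's x, y, z axes.
In Python, from rig import * gives the robot as it stands.
- The arm moves only by the shell command python3 -m inch 'ROWS'. ROWS is JSON, a list of rows, each an object of numbers: "gripper": the opening in per cent of the stroke, from 0 (shut) to 100 (fully open); "dx", "dy", "dz": the shift along the tool's x, y, z in mm; "turn": the turn about the tool's z in rad. A call has 1 to 12 rows; each row is the pose to reach, as a shift and turn from the pose commanded when the call began, along the tool's axes at that moment; what a row does not reach only later rows make up. A row lasts 1/10 s, in which the tool goes at most 50 mm and 8.59 degrees, less where a joint would pass 70% of its speed; a pose out of reach is approached as far as the arm can. A call with a gripper value outside its range is refused whole. The fingers move at their own pace and stop on an object; the grip force is fixed at half the most. Time passes only in rows, so rows that repeat a pose let the fingers close. It gives the time, the measured TCP pose, the force and the opening at its end, in the units of the state.
- read_state(): the state, without advancing time (a new reading comes with each control period).
- capture(name): name is "side" or "top" or "wrist"; returns the picture (400x640x3 uint8, red, green, blue); there is no depth.
- get_calibration(name): a dict with "camera_matrix" (3x3 intrinsics, pixels), "world_to_cam" (4x4, takes a point from world to camera coordinates); the wrist camera has in their place "T_tool_cam" (4x4, takes a point from camera to tool coordinates, whose origin is the TCP and whose axes are the flange's). Camera axes: x right, y down, z forward; pixel columns grow to the right and rows downward; lengths in m; the calibration is good to about 2 mm. A picture is of the moment at which its call begins: read the wrist's pose just before it. get_calibration takes no time and is no camera call.
- hand_in(): hands the job in, once; it reports no verdict.
Trained networks look in the newest picture that a camera, given by its name, has taken for a name from the list of things; names that differ only in an ending like _2 or _b are one class to them, and where a whole thing is asked for, a point or a joint stands for the part that bears it (a point fixed in the world has none). Each returns a list of dicts, best first, with "score" (0 to 1); they miss things now and then, are a little off and sometimes report something else, mostly with a low value. They report only what shows in the picture. A call takes as long as a camera call. They do not tell look-alikes from the thing itself.
- recognise(camera, query): "extent" ([centre column, centre row, width, height] in pixels, round what is visible of it).
The state is a dict: "time_s": time; "joint_positions": joint angles; "qvel": joint speeds; "tau": joint torques, N m; "position": TCP position; "tcp_rot": TCP orientation; "force": force on the tool from outside, world axes, zero at the start; "moment": the same for the moment, N m; "opening": opening from 0.0 (shut) to 1.0 (fully open).
Only numpy, scipy, OpenCV 4.12 (cv2) and the standard library are available. Lean on these libraries where they do the work, as an engineer would, in place of code of your own. Each camera call takes 0.05 s, during which the arm holds its last target. There are 200 camera calls.

TASK

Push the tall crate of asphalt cores low, at its base, so that it slides upright without tipping along the bench into the yellow-lined bay, until it stands flush against the steel stop, square and between the two yellow lines. Only when it stands there, press the green button on the white scanner console fully down and let go. Do not grasp or lift anything, and leave the half core, the jar and the paint brush where they are.

Things in the scene. Friction and masses are not known exactly. Their poses are not given: they have to be found in the camera images.
- crate: Heavy, 1.5 to 2.3 kg, free to slide. Grey case 70 mm deep (x), 130 wide (y), 165 high; asphalt cores stick out on top to 190, carry bar to 227. Its black skid base (130 wide, 32 high) juts out 45 mm behind the case, its rear face at x = -80 mm, facing the robot: push there. Origin: under the case's centre; +x face goes to the stop. Slides at 7 to 16 N; may tip if pushed above 50 mm.
- bay: Fixed bay: low steel stop bar (230 mm wide, 28 high) and two flat yellow lines. Origin: on the bench, where the crate's origin belongs; +x is the push direction, y left, z up. Near face of the bar at x = +35 mm; lines from x = -85 to +40, inner edges at y = +-92. The crate starts 80 to 120 mm before home, within 10 mm of the centre line, turned at most 0.1 rad from it.
- start_top (a point): Centre of the top face of the green round push button (30 mm across), which stands on top of the white console (fixed box, 90 x 90 mm, 55 mm high) that stands beside the bay, to the left or right. It is pressed straight down.
- start (a joint): Travel of the green button in m: 0 is up, 0.006 fully down; a spring lifts it again (about 5 N when fully down).
- core: Bystander: loose half cylinder of asphalt, flat face down, 130 mm long (x), 84 mm wide (y), 42 mm high; origin at the centre of its underside. Stands beside the bay on the side away from the console.
- jar: Bystander: loose amber sample jar with black cap, 54 mm across, 75 mm high; origin at the centre of its underside.
- brush: Bystander: loose paint brush, lying along its x axis, 200 mm long, 42 mm wide, 20 mm high; origin under its middle.
Things that resemble listed ones, but are neither listed nor needed, are in the scene too. There is more than one size of the crate; the job needs the middle-sized.

How it is judged:
By the outcome, as a careful person would: the job done as asked, in the order asked, and still so for the second after the job is handed in, with the robot touching nothing.
It also fails if it takes over 51 s, if anything falls off the work surface, if the arm or the gripper's body presses on something with over 40 N, if the wrist force passes 120 N, or if a joint passes its speed limit or range.

## Working session

There is one attempt and no reset: what is moved stays moved. The work goes in short steps, Python scripts to look and compute and a shell command to move; the robot and the scene stay as the last step left them, time stands still between calls to the robot, and variables do not carry over. Pictures are saved under pics/ and viewed, on a budget of 10 in all, crops included, one or two more only if the job needs it, and the job is handed in when it is done.

```bash
mkdir -p pics; ls; python3 - <<'E'
from rig import *
import cv2,numpy as np
s=read_state();print(s['time_s'],s['position'],np.round(s['tcp_rot'],3).tolist(),s['force'])
for c in('top','side'):
    im=capture(c);cv2.imwrite(f'pics/{c}0.png',im[:,:,::-1])
    for q in('crate','bay','start_top','core','jar','brush'):
        print(c,q,[(np.round(r['extent'],0).tolist(),round(r['score'],2)) for r in recognise(c,q)][:4])
    k=get_calibration(c);print(np.round(k['camera_matrix'],1).tolist(),np.round(k['world_to_cam'],3).tolist())
E
```

```text
pics
0.0 [ 0.24255564 -0.5752538   0.2325939 ] [[0.922, 0.388, -0.0], [0.388, -0.922, 0.002], [0.0, -0.002, -1.0]] [ 0.35261461 -0.69395798 -0.72771873]
top crate [([345.0, 76.0, 47.0, 76.0], 0.87), ([315.0, 228.0, 74.0, 78.0], 0.71), ([432.0, 328.0, 136.0, 102.0], 0.68)]
top bay [([307.0, 181.0, 110.0, 91.0], 0.92)]
top start_top [([398.0, 183.0, 12.0, 10.0], 0.73)]
top core [([241.0, 248.0, 40.0, 66.0], 0.79)]
top jar [([184.0, 246.0, 34.0, 24.0], 0.6), ([401.0, 183.0, 12.0, 17.0], 0.29)]
top brush [([466.0, 225.0, 35.0, 88.0], 0.59), ([242.0, 249.0, 37.0, 64.0], 0.23)]
[[437.3, 0.0, 324.9], [0.0, 437.3, 199.6], [0.0, 0.0, 1.0]] [[-0.021, -1.0, -0.004, 0.01], [-0.981, 0.022, -0.195, 0.576], [0.195, -0.0, -0.981, 0.897], [0.0, 0.0, 0.0, 1.0]]
side crate [([399.0, 99.0, 83.0, 142.0], 0.82), ([198.0, 212.0, 61.0, 77.0], 0.81), ([352.0, 191.0, 69.0, 115.0], 0.58)]
side bay [([303.0, 240.0, 104.0, 98.0], 0.97)]
side start_top [([294.0, 154.0, 10.0, 15.0], 0.68), ([299.0, 128.0, 67.0, 34.0], 0.55)]
side core [([394.0, 271.0, 72.0, 56.0], 0.73)]
side jar [([419.0, 316.0, 31.0, 38.0], 0.61)]
side brush [([301.0, 128.0, 71.0, 33.0], 0.65), ([351.0, 190.0, 67.0, 111.0], 0.27)]
[[381.6, 0.0, 317.4], [0.0, 381.6, 203.4], [0.0, 0.0, 1.0]] [[-0.949, 0.314, 0.016, 0.558], [0.24, 0.759, -0.606, -0.106], [-0.202, -0.571, -0.796, 1.054], [0.0, 0.0, 0.0, 1.0]]
```

View pics/top0.png

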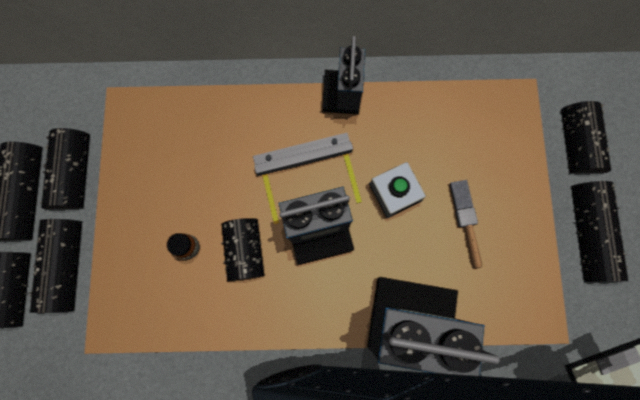

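View pics/side0.png

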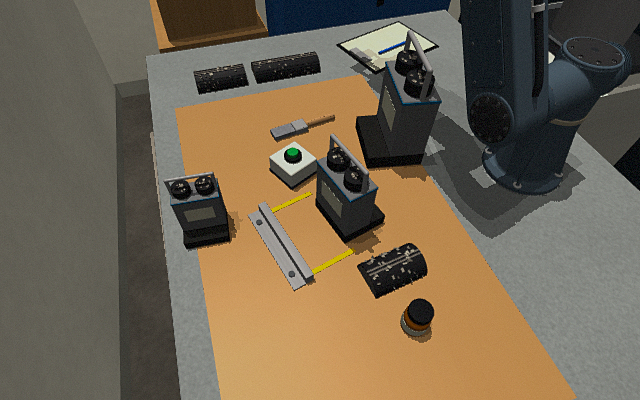

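The side and top views show three crate look-alikes. The small one is at top (345,76) / side (198,212), the middle at top (315,228) / side (350,190), and the large at top (432,328) / side (399,99). The middle one stands before the bay. The button is at top (400,185), the core at (242,249), the jar at (182,246) and the brush at (466,225). Next I take a close crop to check the choice and measure the bay.

```bash
cat > h.py <<'E'
from rig import *
import cv2,numpy as np
def ray(c,uv,z):
    k=get_calibration(c);K=np.array(k['camera_matrix']);T=np.array(k['world_to_cam']);R=T[:3,:3];t=T[:3,3]
    uv=np.atleast_2d(np.array(uv,float));d=np.c_[uv,np.ones(len(uv))]@np.linalg.inv(K).T@R
    o=-R.T@t
    return o+d*((z-o[2])/d[:,2])[:,None]
def proj(c,P):
    k=get_calibration(c);T=np.array(k['world_to_cam']);p=(np.atleast_2d(P)@T[:3,:3].T+T[:3,3])@np.array(k['camera_matrix']).T
    return p[:,:2]/p[:,2:]
def rgb(n): return cv2.imread(f'pics/{n}.png')[:,:,::-1]
def yellow(c,im):
    h=cv2.cvtColor(np.ascontiguousarray(im),cv2.COLOR_RGB2HSV)
    m=cv2.inRange(h,(24,170,90),(34,255,255));n,l,s,_=cv2.connectedComponentsWithStats(m)
    out=[]
    for i in range(1,n):
        if s[i,4]>25:
            v,u=np.where(l==i);P=ray(c,np.c_[u,v],0)[:,:2];vx,vy,x,y=cv2.fitLine(P.astype(np.float32),2,0,.01,.01).ravel()
            q=(P-[x,y])@[vx,vy];out.append((s[i,4],np.array([x,y]),np.array([vx,vy]),q.min(),q.max()))
    return out
E
python3 - <<'E'
from h import *
for c in('top','side'):
    for n,p,d,a,b in yellow(c,rgb(c+'0')):
        d=d*np.sign(d[0]); print(c,n,p.round(4),'ang',np.degrees(np.arctan2(d[1],d[0])).round(2),'ends',(p+d*a).round(4),(p+d*b).round(4))
print('button top~',ray('top',[[400,186]],.065),ray('side',[[293,155]],.065))
a=cv2.resize(cv2.imread('pics/top0.png')[125:275,225:425],None,fx=4,fy=4,interpolation=cv2.INTER_CUBIC)
cv2.imwrite('pics/crop1.png',a)
E
```

```text
top 151 [ 0.6398 -0.0666] ang 13.57 ends [ 0.5824 -0.0804] [ 0.6937 -0.0536]
top 170 [0.5942 0.1242] ang 13.33 ends [0.5416 0.1117] [0.6476 0.1368]
side 182 [ 0.6358 -0.0689] ang 13.56 ends [ 0.58   -0.0824] [ 0.6888 -0.0561]
side 228 [0.5938 0.123 ] ang 13.49 ends [0.5413 0.1104] [0.6444 0.1351]
button top~ [[ 0.60132626 -0.16656349  0.065     ]] [[ 0.60080685 -0.16189361  0.065     ]]
```

View pics/crop1.png

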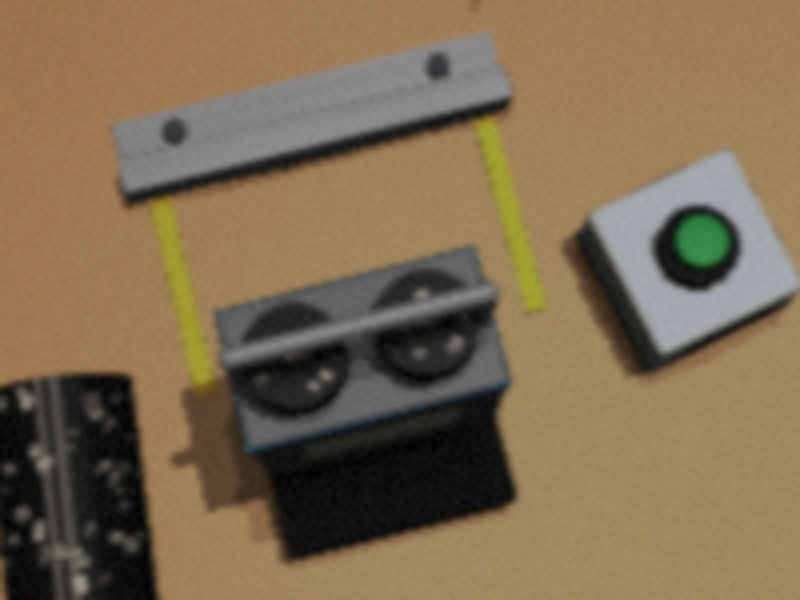

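The crop confirms the middle crate: grey case, two cores, black skid facing the robot, standing before the bay. Case top corners in crop pixels are (215,312), (472,245), (508,383), (248,450), and skid rear corners are (288,557), (515,498). Now I fit the pose.

```bash
cat >> h.py <<'E'
from scipy.optimize import least_squares
def fit(c,uv,pts,x0):
    def f(p):
        R=np.array([[np.cos(p[2]),-np.sin(p[2]),0],[np.sin(p[2]),np.cos(p[2]),0],[0,0,1]])
        return (proj(c,np.array(pts)@R.T+[p[0],p[1],0])-uv).ravel()
    r=least_squares(f,x0);return r.x,r.fun
BAY=np.array([.6438,.0346]);A=np.radians(13.5)
def inbay(x): 
    d=x[:2]-BAY;return np.array([np.cos(A)*d[0]+np.sin(A)*d[1],-np.sin(A)*d[0]+np.cos(A)*d[1]])
E
python3 - <<'E'
from h import *
uv=np.array([[215,312],[472,245],[508,383],[248,450],[288,557],[515,498]])/4+[225,125]
case=[[.035,.065,.165],[.035,-.065,.165],[-.035,-.065,.165],[-.035,.065,.165]]
for z in(0,.032):
    x,r=fit('top',uv,case+[[-.08,.065,z],[-.08,-.065,z]],[.54,.01,.2]);print(z,x.round(4),np.degrees(x[2]).round(2),r.round(1),inbay(x).round(4))
x,r=fit('top',uv[:4],case,[.54,.01,.2]);print(x.round(4),np.degrees(x[2]).round(2),r.round(1),inbay(x).round(4))
# predictions for a scaled-size check
c=np.array([700,240])/4+[225,125];print(ray('top',c,.065),ray('top',c,.07))
con=np.array([[590,217],[730,152],[797,285],[655,357]])/4+[225,125];print(ray('top',con,.055).mean(0))
s=read_state();k=get_calibration('wrist');print(np.array(k['T_tool_cam']).round(3).tolist(),np.array(k['camera_matrix']).round(0).tolist())
E
```

```text
0 [0.5322 0.0166 0.2316] 13.27 [-0.7 -0.6  0.2 -0.4  0.6 -0.3 -0.5 -0.   0.8  0.6 -0.2  0.8] [-0.1127  0.0086]
0.032 [0.5317 0.0166 0.2304] 13.2 [-0.7 -0.4  0.2 -0.   0.6  0.  -0.5  0.2 -0.2  0.1  0.7 -0. ] [-0.1133  0.0087]
[0.5316 0.0164 0.2329] 13.35 [-0.6 -0.2  0.3 -0.1  0.8 -0.  -0.4  0.3] [-0.1134  0.0085]
[[ 0.60355651 -0.16668547  0.065     ]] [[ 0.60240621 -0.16580048  0.07      ]]
[ 0.599138   -0.16424566  0.055     ]
[[0.0, -0.958, -0.287, 0.078], [1.0, 0.0, -0.0, 0.001], [0.0, -0.287, 0.958, -0.151], [0.0, 0.0, 0.0, 1.0]] [[294.0, 0.0, 315.0], [0.0, 294.0, 200.0], [0.0, 0.0, 1.0]]
```

```bash
python3 - <<'E'
from h import *
print('big skid front (z~.04)',ray('top',[[375,278],[457,290]],.04).round(3).tolist())
for z in(.2,.25): print('big case top front',z,ray('top',[[358,311],[484,322]],z).round(3).tolist())
print('side big bar top, case top', [ray('side',[[412,37]],z).round(3).tolist() for z in(.25,.3,.35)])
print('core',ray('top',[[225,220],[258,220],[263,278],[226,281]],.0).round(3).tolist())
import math
s=read_state();p=s['position'];R=np.array(s['tcp_rot']);print(R.T@(np.array([.425,-.009,.021])-p)*1000)
E
```

```text
big skid front (z~.04) [[0.406, -0.106, 0.04], [0.377, -0.28, 0.04]]
big case top front 0.2 [[0.347, -0.057, 0.2], [0.324, -0.276, 0.2]]
big case top front 0.25 [[0.35, -0.053, 0.25], [0.328, -0.259, 0.25]]
side big bar top, case top [[[0.238, -0.298, 0.25]], [[0.29, -0.22, 0.3]], [[0.341, -0.142, 0.35]]]
core [[0.545, 0.228, 0.0], [0.543, 0.152, -0.0], [0.412, 0.14, 0.0], [0.407, 0.222, 0.0]]
[ 388.11826402 -451.67670713  212.5655016 ]
```

```bash
python3 -m inch '[{"gripper":100,"dx":0,"dy":0,"dz":-45,"turn":-0.1},{"gripper":100,"dx":0,"dy":0,"dz":-90,"turn":-0.2},{"gripper":100,"dx":0,"dy":0,"dz":-135,"turn":-0.3},{"gripper":100,"dx":5,"dy":-5,"dz":-165,"turn":-0.4},{"gripper":100,"dx":35,"dy":-35,"dz":-170,"turn":-0.5},{"gripper":100,"dx":65,"dy":-65,"dz":-170,"turn":-0.6},{"gripper":100,"dx":95,"dy":-100,"dz":-170,"turn":-0.7},{"gripper":100,"dx":125,"dy":-135,"dz":-170,"turn":-0.8},{"gripper":100,"dx":155,"dy":-170,"dz":-170,"turn":-0.9},{"gripper":100,"dx":185,"dy":-205,"dz":-170,"turn":-1.0},{"gripper":100,"dx":215,"dy":-240,"dz":-170,"turn":-1.1},{"gripper":100,"dx":245,"dy":-275,"dz":-170,"turn":-1.2}]'
cat >> h.py <<'E'
def rel(P,yaw):
    s=read_state();R=np.array(s['tcp_rot']);d=R.T@(np.array(P)-s['position'])*1000
    y=np.degrees(np.arctan2(R[1,0],R[0,0]));print('t',s['time_s'],'pos',s['position'].round(4),'yaw',y.round(2),'tilt',R[:,2].round(4),'F',s['force'].round(1));print('d',d.round(1),'turn',np.radians(-((yaw-y)%360)).round(3))
def bayP(x,y,z): c,s=np.cos(A),np.sin(A);return [BAY[0]+c*x-s*y,BAY[1]+s*x+c*y,z]
E
python3 -c "
from h import *
rel(bayP(-.223,.0086,.021),193.5);print(read_state()['joint_positions'])"
```

```text
time_s: 1.9
position: [0.3618, -0.2255, 0.4038]
tcp_rot: [[-0.031, 1.0, 0.001], [1.0, 0.031, -0.0], [-0.0, 0.001, -1.0]]
force: [1.4, -0.1, -0.6]
opening: 0.999
t 1.9 pos [ 0.3618 -0.2255  0.4038] yaw 91.8 tilt [ 8.e-04 -4.e-04 -1.e+00] F [ 1.4 -0.1 -0.6]
d [214.5  69.6 382.7] turn -1.775
[-4.70347988e+01  3.63544106e+00  9.36368186e+01  1.57935302e-02
  8.26794339e+01 -4.88415686e+01]
```

```bash
python3 -m inch '[{"gripper":100,"dx":35,"dy":12,"dz":0,"turn":-0.148},{"gripper":100,"dx":70,"dy":24,"dz":0,"turn":-0.296},{"gripper":100,"dx":105,"dy":35,"dz":0,"turn":-0.444},{"gripper":100,"dx":140,"dy":46,"dz":0,"turn":-0.592},{"gripper":100,"dx":170,"dy":55,"dz":0,"turn":-0.74},{"gripper":100,"dx":195,"dy":63,"dz":0,"turn":-0.888},{"gripper":100,"dx":210,"dy":68,"dz":0,"turn":-1.036},{"gripper":100,"dx":214,"dy":69,"dz":0,"turn":-1.184},{"gripper":100,"dx":214,"dy":69,"dz":0,"turn":-1.332},{"gripper":100,"dx":214,"dy":69,"dz":0,"turn":-1.48},{"gripper":100,"dx":214,"dy":69,"dz":10,"turn":-1.628},{"gripper":100,"dx":214,"dy":69,"dz":30,"turn":-1.775}]'
python3 -c "
from h import *
rel(bayP(-.223,.0086,.021),193.5);print(read_state()['joint_positions'])
im=capture('side');cv2.imwrite('pics/side1.png',im[:,:,::-1])"
```

```text
time_s: 3.1
position: [0.4257, -0.0117, 0.3747]
tcp_rot: [[-0.972, -0.236, 0.005], [-0.236, 0.972, -0.001], [-0.004, -0.002, -1.0]]
force: [1.2, 0.1, -0.1]
opening: 0.996
t 3.1 pos [ 0.4257 -0.0117  0.3747] yaw -166.33 tilt [ 0.0045 -0.0014 -1.    ] F [ 1.2  0.1 -0.1]
d [  1.5   3.6 353.7] turn -6.28
[-1.66849720e+01  4.80391944e+00  9.68668829e+01 -1.83294382e-03
  7.80584992e+01 -1.20353685e+02]
```

View pics/side1.png

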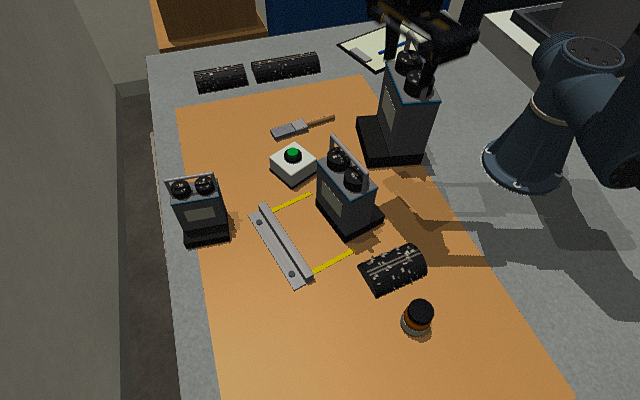

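The side view shows the gripper around (430,40) and the scene untouched. The arm plane is offset about 0.11 m to the right of the tool, so I descend partway and check the wrist's clearance to the big crate.

```bash
python3 -m inch '[{"gripper":100,"dx":1,"dy":3,"dz":45,"turn":0},{"gripper":100,"dx":1,"dy":3,"dz":90,"turn":0},{"gripper":100,"dx":1,"dy":3,"dz":135,"turn":0},{"gripper":100,"dx":1,"dy":3,"dz":180,"turn":0},{"gripper":100,"dx":1,"dy":3,"dz":200,"turn":0},{"gripper":100,"dx":1,"dy":3,"dz":200,"turn":0}]'
python3 - <<'E'
from h import *
rel(bayP(-.223,.0086,.021),193.5);j=read_state()['joint_positions'];print(j)
D=np.array([[30.224,82.088,.6155,.234],[3.635,93.637,.4115,.4038],[4.804,96.867,.4113,.3747],[j[1],j[2],0,0]])
p=read_state()['position'];D[3,2:]=np.sqrt(p[0]**2+p[1]**2-.111**2),p[2]
a=np.radians(D[:,0]);b=a+np.radians(D[:,1]);o=np.ones(4);O=0*o
M=np.r_[np.c_[o,O,np.sin(a),np.sin(b),np.cos(b)],np.c_[O,o,np.cos(a),np.cos(b),-np.sin(b)]]
x=np.linalg.lstsq(M,np.r_[D[:,2],D[:,3]],rcond=None);print('a0,H,L1,L2,off',x[0].round(3),x[3])
a=capture('side')[0:260,300:640];b=capture('top')[200:400,200:540]
cv2.imwrite('pics/mid.png',cv2.resize(np.vstack([a,b]),None,fx=1.3,fy=1.3)[:,:,::-1])
E
```

```text
time_s: 3.75
position: [0.4211, -0.0084, 0.1715]
tcp_rot: [[-0.974, -0.228, -0.007], [-0.228, 0.974, 0.002], [0.006, 0.003, -1.0]]
force: [-0.7, -1.7, 0.7]
opening: 0.999
t 3.75 pos [ 0.4211 -0.0084  0.1715] yaw -166.83 tilt [-0.0067  0.002  -1.    ] F [-0.7 -1.7  0.7]
d [ -4.5  -2.1 150.4] turn -0.006
[-1.64170440e+01  2.10378429e+01  1.13799654e+02  4.07985855e-03
  4.55627395e+01 -1.19586819e+02]
a0,H,L1,L2,off [-0.001 -0.016  0.589  0.394  0.118] [3.43693677 2.80584012 0.35692819 0.35673689 0.24508756]
```

View pics/mid.png

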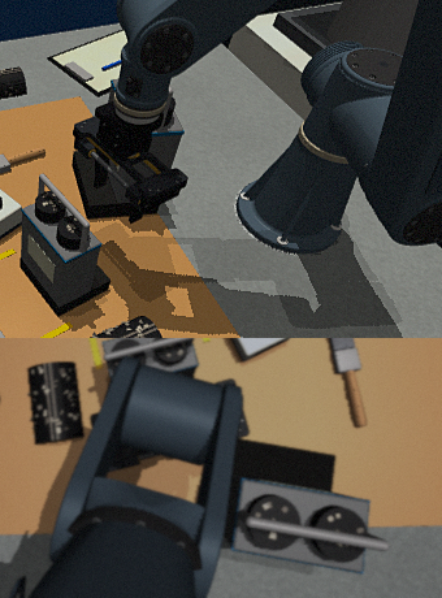

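In the crop the wrist fork (cols 50–240) lies left of the big crate's case (from col 240). The gripper's end (235,400) is clear of its skid (row 445), so it is free to descend.

```bash
python3 -m inch '[{"gripper":100,"dx":0,"dy":0,"dz":35,"turn":0},{"gripper":100,"dx":0,"dy":0,"dz":70,"turn":0},{"gripper":100,"dx":0,"dy":0,"dz":100,"turn":0},{"gripper":100,"dx":0,"dy":0,"dz":125,"turn":0},{"gripper":100,"dx":0,"dy":0,"dz":142,"turn":0},{"gripper":100,"dx":0,"dy":0,"dz":150,"turn":0},{"gripper":100,"dx":0,"dy":0,"dz":150,"turn":0},{"gripper":100,"dx":0,"dy":0,"dz":150,"turn":0}]'
python3 - <<'E'
from h import *
rel(bayP(-.203,.0086,.021),193.5)
a=capture('side')[0:260,300:640]
cv2.imwrite('pics/low.png',cv2.resize(a,None,fx=2,fy=2)[:,:,::-1])
E
```

```text
time_s: 4.65
position: [0.4242, -0.0091, 0.0246]
tcp_rot: [[-0.973, -0.23, 0.003], [-0.23, 0.973, -0.001], [-0.002, -0.001, -1.0]]
force: [0.8, 0.4, 0.5]
opening: 1.003
t 4.65 pos [ 0.4242 -0.0091  0.0246] yaw -166.7 tilt [ 2.6e-03 -8.0e-04 -1.0e+00] F [0.8 0.4 0.5]
d [-20.7  -0.    3.7] turn -0.004
```

View pics/low.png

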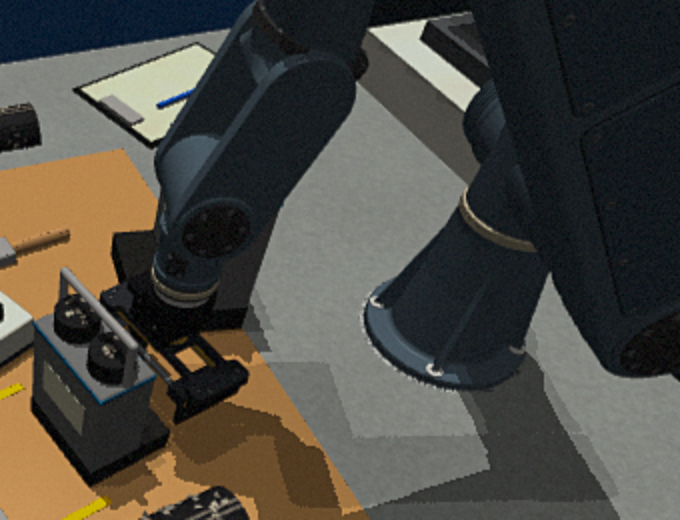

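```bash
python3 -m inch '[{"gripper":100,"dx":-5,"dy":0,"dz":3,"turn":-0.003},{"gripper":100,"dx":-11,"dy":0,"dz":3,"turn":-0.003},{"gripper":100,"dx":-16,"dy":0,"dz":3,"turn":-0.003},{"gripper":100,"dx":-20,"dy":0,"dz":3,"turn":-0.003},{"gripper":100,"dx":-24,"dy":0,"dz":3,"turn":-0.003},{"gripper":100,"dx":-29,"dy":0,"dz":3,"turn":-0.003},{"gripper":100,"dx":-35,"dy":0,"dz":3,"turn":-0.003},{"gripper":100,"dx":-41,"dy":0,"dz":3,"turn":-0.003},{"gripper":100,"dx":-47,"dy":0,"dz":3,"turn":-0.003},{"gripper":100,"dx":-53,"dy":0,"dz":3,"turn":-0.003},{"gripper":100,"dx":-57,"dy":0,"dz":3,"turn":-0.003},{"gripper":100,"dx":-60,"dy":0,"dz":3,"turn":-0.003}]'
python3 - <<'E'
from h import *
rel(bayP(-.0895,.0086,.021),193.5)
a=capture('side')[60:320,230:490];b=capture('top')[110:310,225:485]
cv2.imwrite('pics/push1.png',np.hstack([cv2.resize(a,(400,400),interpolation=2),cv2.resize(b,(400,308)).__class__((400,400,3),np.uint8) if 0 else cv2.copyMakeBorder(cv2.resize(b,(400,308),interpolation=2),0,92,0,0,0)])[:,:,::-1])
E
```

```text
time_s: 5.9
position: [0.4699, 0.0069, 0.0202]
tcp_rot: [[-0.972, -0.235, -0.024], [-0.235, 0.972, 0.004], [0.023, 0.01, -1.0]]
force: [-16.1, -5.4, 12.9]
opening: 1.0
t 5.9 pos [0.4699 0.0069 0.0202] yaw -166.41 tilt [-0.0244  0.0039 -0.9997] F [-16.1  -5.4  12.9]
d [-86.   -5.1  -2.8] turn -6.282
```

View pics/push1.png

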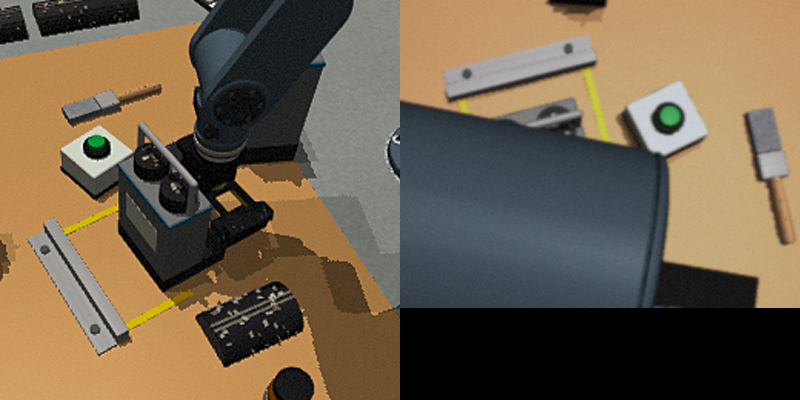

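```bash
python3 -m inch '[{"gripper":100,"dx":0,"dy":0,"dz":-1,"turn":0},{"gripper":100,"dx":0,"dy":0,"dz":-3,"turn":0},{"gripper":100,"dx":0,"dy":0,"dz":-3,"turn":0}]'
python3 - <<'E'
from h import *
rel(bayP(-.0895,.0086,.021),193.5)
E
```

```text
time_s: 6.3
position: [0.4747, 0.0066, 0.0225]
tcp_rot: [[-0.972, -0.235, -0.014], [-0.235, 0.972, 0.003], [0.013, 0.006, -1.0]]
force: [-7.0, 0.5, -4.0]
opening: 0.998
t 6.3 pos [0.4747 0.0066 0.0225] yaw -166.39 tilt [-0.0145  0.0027 -0.9999] F [-7.   0.5 -4. ]
d [-81.4  -3.8   0.4] turn -6.281
```

```bash
python3 -m inch '[{"gripper":100,"dx":-4,"dy":0,"dz":0,"turn":0},{"gripper":100,"dx":-9,"dy":-0.5,"dz":0,"turn":0},{"gripper":100,"dx":-15,"dy":-1,"dz":0,"turn":0},{"gripper":100,"dx":-21,"dy":-1.5,"dz":0,"turn":0},{"gripper":100,"dx":-27,"dy":-2,"dz":0,"turn":0},{"gripper":100,"dx":-33,"dy":-2.5,"dz":0,"turn":0},{"gripper":100,"dx":-39,"dy":-3,"dz":0,"turn":0},{"gripper":100,"dx":-45,"dy":-3.5,"dz":0,"turn":0},{"gripper":100,"dx":-51,"dy":-4,"dz":0,"turn":0},{"gripper":100,"dx":-56,"dy":-4,"dz":0,"turn":0},{"gripper":100,"dx":-59,"dy":-4,"dz":0,"turn":0},{"gripper":100,"dx":-60,"dy":-4,"dz":0,"turn":0}]'
python3 - <<'E'
from h import *
rel(bayP(-.0895,.0086,.021),193.5)
E
```

```text
time_s: 7.5
position: [0.5344, 0.0161, 0.0218]
tcp_rot: [[-0.972, -0.234, -0.015], [-0.234, 0.972, 0.002], [0.014, 0.005, -1.0]]
force: [-7.9, -2.6, -3.0]
opening: 0.994
t 7.5 pos [0.5344 0.0161 0.0218] yaw -166.45 tilt [-0.0146  0.0017 -0.9999] F [-7.9 -2.6 -3. ]
d [-21.2   1.1   0.5] turn -6.282
```

```bash
python3 -m inch '[{"gripper":100,"dx":-3,"dy":0,"dz":0,"turn":0},{"gripper":100,"dx":-6,"dy":0,"dz":0,"turn":0},{"gripper":100,"dx":-10,"dy":0,"dz":0,"turn":0},{"gripper":100,"dx":-13,"dy":0,"dz":0,"turn":0},{"gripper":100,"dx":-16,"dy":0,"dz":0,"turn":0},{"gripper":100,"dx":-16,"dy":0,"dz":0,"turn":0}]'
python3 - <<'E'
from h import *
rel(bayP(-.0895,.0086,.021),193.5)
E
python3 -m inch '[{"gripper":100,"dx":-2,"dy":0,"dz":0,"turn":0},{"gripper":100,"dx":-4,"dy":0,"dz":0,"turn":0},{"gripper":100,"dx":-5,"dy":0,"dz":0,"turn":0},{"gripper":100,"dx":-5,"dy":0,"dz":0,"turn":0}]'
python3 - <<'E'
from h import *
rel(bayP(-.0895,.0086,.021),193.5)
a=capture('side')[60:320,200:460];b=capture('top')[90:290,225:485]
cv2.imwrite('pics/push2.png',np.hstack([cv2.resize(a,(400,400),interpolation=2),cv2.copyMakeBorder(cv2.resize(b,(400,308),interpolation=2),0,92,0,0,0)])[:,:,::-1])
E
```

```text
time_s: 8.1
position: [0.5501, 0.0197, 0.0217]
tcp_rot: [[-0.972, -0.234, -0.014], [-0.234, 0.972, 0.002], [0.013, 0.005, -1.0]]
force: [-5.9, -0.1, -3.8]
opening: 0.997
t 8.1 pos [0.5501 0.0197 0.0217] yaw -166.45 tilt [-0.0142  0.0016 -0.9999] F [-5.9 -0.1 -3.8]
d [-5.1  1.2  0.6] turn -6.282
time_s: 8.5
position: [0.5502, 0.0203, 0.0208]
tcp_rot: [[-0.972, -0.233, -0.024], [-0.233, 0.972, 0.002], [0.023, 0.007, -1.0]]
force: [-13.5, -6.3, -1.8]
opening: 1.004
t 8.5 pos [0.5502 0.0203 0.0208] yaw -166.51 tilt [-0.0244  0.0016 -0.9997] F [-13.5  -6.3  -1.8]
d [-4.9  0.7 -0.3] turn -0.0
```

View pics/push2.png

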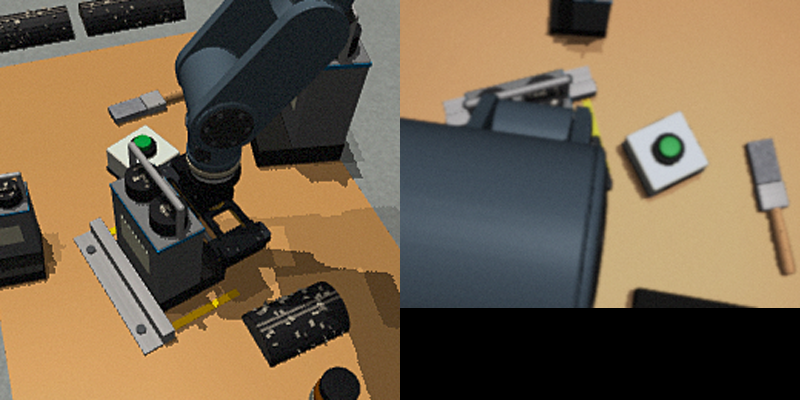

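The crate appears to be at the bar: the tool did not advance and the force is rising. I push a little more to seat it.

```bash
python3 -m inch '[{"gripper":100,"dx":-2,"dy":0,"dz":0,"turn":0},{"gripper":100,"dx":-4,"dy":0,"dz":0,"turn":0},{"gripper":100,"dx":-6,"dy":0,"dz":0,"turn":0},{"gripper":100,"dx":-6,"dy":0,"dz":0,"turn":0}]'
python3 - <<'E'
from h import *
rel(bayP(-.0895,.0086,.021),193.5)
E
```

```text
time_s: 9.0
position: [0.5503, 0.0204, 0.0208]
tcp_rot: [[-0.972, -0.234, -0.037], [-0.234, 0.972, 0.0], [0.036, 0.009, -0.999]]
force: [-22.7, -13.6, 6.7]
opening: 1.002
t 9.0 pos [0.5503 0.0204 0.0208] yaw -166.44 tilt [-3.680e-02  1.000e-04 -9.993e-01] F [-22.7 -13.6   6.7]
d [-4.8  0.6 -0.4] turn -6.282
```

The force is 26 N, well above the 16 N sliding limit, with no motion, so the crate is seated. I back off and locate the button precisely from the first images.

```bash
python3 -m inch '[{"gripper":100,"dx":5,"dy":0,"dz":0,"turn":0},{"gripper":100,"dx":12,"dy":0,"dz":0,"turn":0},{"gripper":100,"dx":22,"dy":0,"dz":0,"turn":0},{"gripper":100,"dx":40,"dy":0,"dz":0,"turn":0},{"gripper":100,"dx":60,"dy":0,"dz":0,"turn":0},{"gripper":0,"dx":75,"dy":0,"dz":-20,"turn":0},{"gripper":0,"dx":80,"dy":0,"dz":-60,"turn":0},{"gripper":0,"dx":80,"dy":0,"dz":-105,"turn":0},{"gripper":0,"dx":80,"dy":0,"dz":-150,"turn":0},{"gripper":0,"dx":80,"dy":0,"dz":-195,"turn":0},{"gripper":0,"dx":80,"dy":0,"dz":-240,"turn":0},{"gripper":0,"dx":80,"dy":0,"dz":-280,"turn":0}]'
python3 - <<'E'
from h import *
uv={}
for c in('top','side'):
    h=cv2.cvtColor(np.ascontiguousarray(rgb(c+'0')),cv2.COLOR_RGB2HSV);m=cv2.inRange(h,(50,120,60),(80,255,255))
    n,l,s,ce=cv2.connectedComponentsWithStats(m);i=1+s[1:,4].argmax();uv[c]=ce[i];print(c,ce[i],s[i])
for z in(.055,.06,.065,.07,.075,.08): print(z,ray('top',uv['top'],z).round(4),ray('side',uv['side'],z).round(4))
rel([.602,-.166,.2],193.5)
E
```

```text
time_s: 10.2
position: [0.4898, 0.0028, 0.3068]
tcp_rot: [[-0.972, -0.233, 0.004], [-0.234, 0.972, -0.001], [-0.004, -0.002, -1.0]]
force: [0.5, -0.2, -0.6]
opening: 0.449
top [400.18367347 184.82993197] [394 179  14  13 147]
side [292.10810811 151.41891892] [287 148  11   8  74]
0.055 [[ 0.6062 -0.1689  0.055 ]] [[ 0.597  -0.1846  0.055 ]]
0.06 [[ 0.6051 -0.168   0.06  ]] [[ 0.5982 -0.1797  0.06  ]]
0.065 [[ 0.6039 -0.1671  0.065 ]] [[ 0.5995 -0.1749  0.065 ]]
0.07 [[ 0.6028 -0.1662  0.07  ]] [[ 0.6007 -0.17    0.07  ]]
0.075 [[ 0.6016 -0.1653  0.075 ]] [[ 0.6019 -0.1651  0.075 ]]
0.08 [[ 0.6005 -0.1644  0.08  ]] [[ 0.6031 -0.1603  0.08  ]]
t 10.2 pos [0.4898 0.0028 0.3068] yaw -166.5 tilt [ 4.4e-03 -9.0e-04 -1.0e+00] F [ 0.5 -0.2 -0.6]
d [ -69.3 -190.1  107.4] turn -6.283
```

```bash
python3 -m inch '[{"gripper":0,"dx":-12,"dy":-34,"dz":0,"turn":0},{"gripper":0,"dx":-26,"dy":-72,"dz":0,"turn":0},{"gripper":0,"dx":-40,"dy":-110,"dz":0,"turn":0},{"gripper":0,"dx":-54,"dy":-148,"dz":10,"turn":0},{"gripper":0,"dx":-65,"dy":-178,"dz":40,"turn":0},{"gripper":0,"dx":-69,"dy":-190,"dz":80,"turn":0},{"gripper":0,"dx":-69,"dy":-190,"dz":110,"turn":0},{"gripper":0,"dx":-69,"dy":-190,"dz":110,"turn":0},{"gripper":0,"dx":-69,"dy":-190,"dz":110,"turn":0}]'
python3 - <<'E'
from h import *
rel([.6017,-.1652,.086],193.5)
A_=capture('side');B=capture('top');cv2.imwrite('pics/side2.png',A_[:,:,::-1]);cv2.imwrite('pics/top2.png',B[:,:,::-1])
a=A_[100:300,220:420];b=B[110:260,240:390]
cv2.imwrite('pics/chk.png',np.hstack([cv2.resize(a,(400,400),interpolation=2),cv2.resize(b,(400,400),interpolation=2)])[:,:,::-1])
E
```

```text
time_s: 11.1
position: [0.6008, -0.1659, 0.1939]
tcp_rot: [[-0.972, -0.233, 0.0], [-0.233, 0.972, -0.0], [-0.0, -0.0, -1.0]]
force: [0.3, 0.2, 0.6]
opening: 0.004
t 11.1 pos [ 0.6008 -0.1659  0.1939] yaw -166.51 tilt [ 3.e-04 -1.e-04 -1.e+00] F [0.3 0.2 0.6]
d [ -1.    0.5 107.9] turn -0.0
```

View pics/chk.png

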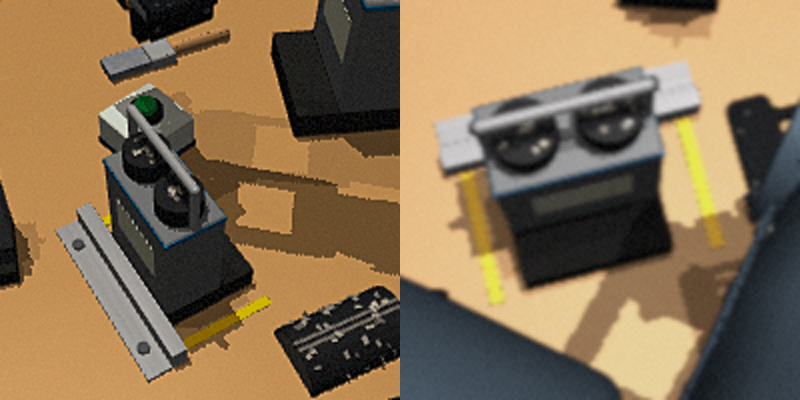

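```bash
python3 - <<'E'
from h import *
uv=np.array([[73,102],[240,68],[262,155],[92,196],[128,287],[272,250]])*.375+[240,110]
case=[[.035,.065,.165],[.035,-.065,.165],[-.035,-.065,.165],[-.035,.065,.165]]
for z in(0,.032):
  x,r=fit('top',uv,case+[[-.08,.065,z],[-.08,-.065,z]],[.64,.03,.23]);print(x.round(4),np.degrees(x[2]).round(2),r.round(1),inbay(x).round(4))
E
python3 -m inch '[{"gripper":0,"dx":-1,"dy":0.5,"dz":40,"turn":0},{"gripper":0,"dx":-1,"dy":0.5,"dz":75,"turn":0},{"gripper":0,"dx":-1,"dy":0.5,"dz":92,"turn":0},{"gripper":0,"dx":-1,"dy":0.5,"dz":100,"turn":0},{"gripper":0,"dx":-1,"dy":0.5,"dz":104,"turn":0},{"gripper":0,"dx":-1,"dy":0.5,"dz":104,"turn":0}]'
```

```text
[0.6385 0.0391 0.2184] 12.51 [-0.6  1.1  0.6 -1.1  1.  -0.7 -0.1 -0.7 -1.   0.5 -0.1  1.1] [-0.0041  0.0056]
[0.637  0.0388 0.2176] 12.47 [-0.5  1.8  0.8 -0.3  1.1  0.1 -0.   0.1 -2.2 -1.1  0.5 -0.8] [-0.0057  0.0057]
time_s: 11.8
position: [0.6024, -0.1655, 0.0909]
tcp_rot: [[-0.972, -0.233, 0.002], [-0.233, 0.972, -0.001], [-0.002, -0.002, -1.0]]
force: [0.1, 0.5, 0.4]
opening: -0.001
```

```bash
python3 - <<'E'
from h import *
e=np.array([[122,190],[510,98]])/4+[225,125]
e2=np.array([[127,203],[512,106]])/4+[225,125]
for P in (ray('top',e,.028),ray('top',e2,0)): print(P.round(4).tolist(),[inbay(p).round(4).tolist() for p in P],np.degrees(np.arctan2(-(P[1]-P[0])[0],-(P[1]-P[0])[1])*-1))
b=cv2.imread('pics/side2.png')[190:300,240:390];cv2.imwrite('pics/c2.png',cv2.resize(b,(800,587),interpolation=cv2.INTER_CUBIC))
E
```

```text
[[0.6485, 0.1541, 0.028], [0.6982, -0.0686, 0.028]] [[0.0325, 0.1151], [0.0289, -0.1131]] 12.577246774479374
[[0.6481, 0.1557, 0.0], [0.7022, -0.0716, 0.0]] [[0.0325, 0.1167], [0.032, -0.1169]] 13.392937624610834
```

View pics/c2.png

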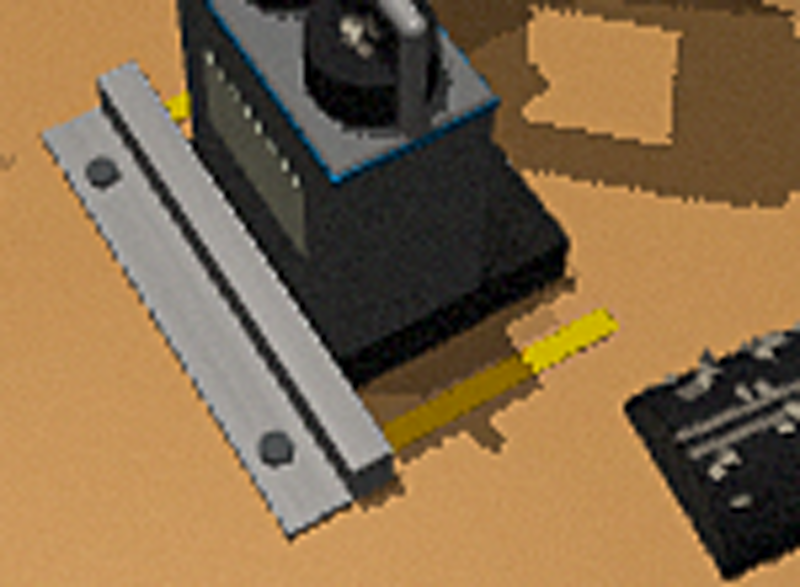

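The crate is flush: the bar's near face measures at bay x = +32 mm in the same frame in which the crate reads −4 mm. The side view shows it tight and parallel to the bar. Now I press.

```bash
python3 -m inch '[{"gripper":0,"dx":0,"dy":0,"dz":4,"turn":0},{"gripper":0,"dx":0,"dy":0,"dz":8,"turn":0},{"gripper":0,"dx":0,"dy":0,"dz":11,"turn":0},{"gripper":0,"dx":0,"dy":0,"dz":14,"turn":0},{"gripper":0,"dx":0,"dy":0,"dz":14,"turn":0},{"gripper":0,"dx":0,"dy":0,"dz":14,"turn":0}]'
```

```text
time_s: 12.4
position: [0.6031, -0.1659, 0.082]
tcp_rot: [[-0.972, -0.233, 0.005], [-0.233, 0.972, -0.003], [-0.004, -0.004, -1.0]]
force: [-5.8, 2.6, 30.8]
opening: 0.004
```

Force is 31 N, well over the spring's 5 N. I check that this is the button's end stop by measuring the force curve on release.

```bash

python3 -m inch '[{"gripper":0,"dx":0,"dy":0,"dz":-3,"turn":0},{"gripper":0,"dx":0,"dy":0,"dz":-3,"turn":0},{"gripper":0,"dx":0,"dy":0,"dz":-3,"turn":0}]' | egrep 'pos|for'
python3 -m inch '[{"gripper":0,"dx":0,"dy":0,"dz":-2,"turn":0},{"gripper":0,"dx":0,"dy":0,"dz":-2,"turn":0}]' | egrep 'pos|for'
python3 -m inch '[{"gripper":0,"dx":0,"dy":0,"dz":-2,"turn":0},{"gripper":0,"dx":0,"dy":0,"dz":-2,"turn":0}]' | egrep 'pos|for'
python3 -m inch '[{"gripper":0,"dx":0,"dy":0,"dz":-2,"turn":0},{"gripper":0,"dx":0,"dy":0,"dz":-2,"turn":0}]' | egrep 'pos|for'
python3 -m inch '[{"gripper":0,"dx":0,"dy":0,"dz":-2,"turn":0},{"gripper":0,"dx":0,"dy":0,"dz":-2,"turn":0}]' | egrep 'pos|for'
python3 -m inch '[{"gripper":0,"dx":0,"dy":0,"dz":-3,"turn":0},{"gripper":0,"dx":0,"dy":0,"dz":-3,"turn":0}]' | egrep 'pos|for'
```

```text
position: [0.6031, -0.1659, 0.0822]
force: [-1.8, 1.1, 16.8]
position: [0.603, -0.1659, 0.0826]
force: [1.0, 0.2, 6.0]
position: [0.603, -0.1659, 0.0837]
force: [2.2, -0.6, 4.3]
position: [0.6021, -0.1656, 0.0849]
force: [2.5, -0.0, 3.2]
position: [0.601, -0.1652, 0.0864]
force: [1.2, -1.2, 2.3]
position: [0.5999, -0.1646, 0.089]
force: [-0.0, 0.2, -0.7]
```

The release curve is a hard stop at z = 0.082, about 5 N just above it, then a linear fall to 0 about 6 mm higher. So the button went fully down and came back up. I retreat and take a last check.

```bash
python3 -m inch '[{"gripper":0,"dx":0,"dy":0,"dz":-15,"turn":0},{"gripper":0,"dx":0,"dy":0,"dz":-50,"turn":0},{"gripper":0,"dx":0,"dy":0,"dz":-95,"turn":0},{"gripper":0,"dx":0,"dy":0,"dz":-140,"turn":0},{"gripper":0,"dx":0,"dy":-20,"dz":-180,"turn":0},{"gripper":0,"dx":0,"dy":-40,"dz":-200,"turn":0},{"gripper":0,"dx":0,"dy":-40,"dz":-200,"turn":0},{"gripper":0,"dx":0,"dy":-40,"dz":-200,"turn":0}]'
python3 - <<'E'
from h import *
a=capture('side');b=capture('top')
d=[np.abs(x.astype(int)-rgb(n)).sum(2)[s].mean().round(1) for x,n,s in((a,'side2',np.s_[190:300,240:390]),)];print('change in crate region',d)
for q in('core','jar','brush'):print(q,[np.round(r['extent'],0).tolist() for r in recognise('top',q)][:1],[np.round(r['extent'],0).tolist() for r in recognise('side',q)][:1])
cv2.imwrite('pics/end.png',a[:,:,::-1])
E
```

```text
time_s: 14.5
position: [0.6096, -0.2035, 0.2892]
tcp_rot: [[-0.973, -0.232, -0.002], [-0.232, 0.973, 0.002], [0.001, 0.002, -1.0]]
force: [0.6, -0.1, 0.5]
opening: 0.004
change in crate region [np.float64(19.6)]
core [[242.0, 249.0, 41.0, 60.0]] [[394.0, 270.0, 70.0, 55.0]]
jar [[188.0, 240.0, 26.0, 9.0]] [[417.0, 318.0, 32.0, 37.0]]
brush [] [[302.0, 129.0, 68.0, 31.0]]
```

View pics/end.png

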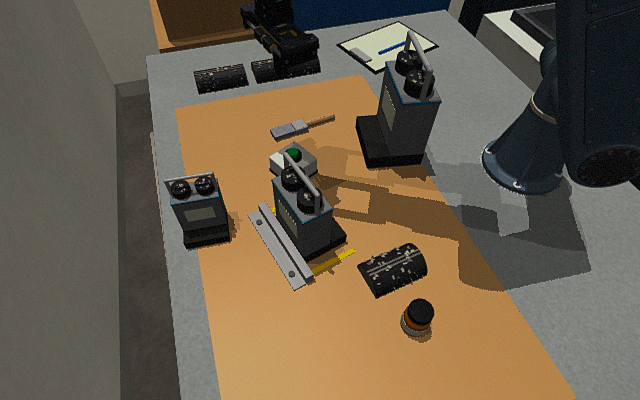

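The crate (300,215) stands upright against the bar between the lines. The core, jar and brush show where they were, and the robot is clear.

```bash
python3 -c "
from rig import *
print(hand_in())"
```

```text
the job is handed in; nothing more can be done
None
```

I pushed the middle-sized crate at its skid base with the open fingers until it stood upright against the steel stop. I then pressed and released the green button and handed in at about 15 s; the hand-in reported no verdict.

- **Seating:** at the stop the push force rose to about 26 N with no motion, well above the 16 N sliding limit. In the image frame the crate reads 4 mm short of home. The stop bar itself reads about 3 mm near, so the gap is within roughly 1 mm, which is what the images can resolve.
- **Centring and squareness:** the crate is about 6 mm left of the centre line, with at least 20 mm to each yellow line. The last fit put its yaw 1° off the bay. The gripper's yaw while seating it matched the bay to 0.1°, and the side view shows the crate parallel to the bar.
- **Button:** the press reached 31 N against a hard stop. On release the force fell from about 5 N to 0 over 6 mm, so it went fully down and came back up.
- **Bystanders:** the core, jar and brush are within about 2 pixels of their first positions in the side view. In the top view the brush was not found and the jar was only partly boxed, so I relied on the side view for those two.

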